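# Unlock the decorating wheel and index it on by three stops

## Task

The jar on the indexing wheel is ready for its next of six panel lines. Draw the lock pin up out of its bore and park it in the open side notch of the same bracket, hanging upright by its collar, and let go of it; then turn the wing knob clockwise (seen from above) by feel, three clicks on to the third stop and no further. Keep hold of the knob there, seated on the stop and still, and finish while holding it, so that the line can be drawn along the blade; leave the jar and the things round about where they stand.

Things in the scene. Friction and masses are not known exactly. Their poses are not given: they have to be found in the camera images.
- knob_grip (a point): black wing knob: upright flat bar 16 mm thick, 64 mm long, 30 mm tall (43 to 73 mm above the table). This point is its centre, on the vertical turning axis, 58 mm up. z up, y along the bar, x across the 16 mm. At the start the bar lines up with the lock bracket, -y towards the pin. Under it turns the notched steel index plate (59 mm radius, top at 32 mm)
- index_knob (a joint): turn of knob and index plate, rad: 0 at the start (on a stop, locked by the pin), growing clockwise from above, endless. 18 stops 0.349 rad apart, the third at 1.047: a spring roller drops into notches of the plate's rim. Leaving a stop takes about 0.2 N m at once, less towards the tooth half-way; past it the roller pulls the knob on into the next notch. The wheel head turns along one to one
- pin_grip (a point): steel lock pin, loose, 60 g, upright in the bracket's bore. This point: centre of its ribbed round grip, 18 mm diameter, 30 mm tall, z up along the pin; 79 mm above the table at the start. Below: a collar 24 mm wide, 4 mm thick, its underside 23 mm under this point (resting on the bracket), then a 10 mm shank, 38 mm long. The shank stands in a notch of the index plate's rim and so locks the knob
- pin_collar (a point): centre of the underside of the pin's collar, where the shank begins; z up along the pin
- bore (a point): mouth of the bore (12 mm diameter) in the bracket's flat top, 56 mm above the table, 60 mm from the knob's axis; the bracket is 18 mm thick, 36 mm wide, fixed to the unit. Its axes are the unit's: z up, -y from the knob's axis outwards along the bracket to the notch, +y towards the wheel head
- notch (a point): parking place in the same bracket, on its top, 56 mm above the table, 44 mm further out than the bore: a slot 14 mm wide right through the 18 mm thick bracket, open at the outer end. The middle of the shank belongs here: on the slot's centre line, 7 mm from its inner end, 17 mm from the open end; free below down to the table. Axes as for the bore
- head_top (a point): centre of the top of the round wheel head (124 mm diameter, 32 mm above the table), 160 mm from the knob's axis, with three short rubber-capped pegs round the jar's foot and an upright marking blade (to 132 mm high) beyond it
- jar_mid (a point): middle of the unglazed lidded jar (57 mm diameter, 70 mm tall) standing loose on the wheel head; z up. It turns with the head, otherwise it is to be left alone
- pencil: pencil, 180 mm long, lying on the table on the robot's side of the unit; leave alone
- bottle: small paint bottle, 36 mm diameter, 93 mm tall, standing behind the unit; leave alone
- pot: water pot, 76 mm diameter, 73 mm tall; leave alone
- big_bottle: paint bottle, 48 mm diameter, 128 mm tall; leave alone
- palette: round paint palette, 164 mm diameter, 10 mm thick, to the right of the unit; leave alone
- cat: unpainted cat figure, 40 mm wide, 73 mm tall; leave alone
Things that resemble listed ones, but are neither listed nor needed, are in the scene too. What is shaped like the part that bears jar_mid but red is not meant.

How it is judged:
By the outcome, as a careful person would: the job done as asked, in the order asked, and still so for the second after the job is handed in, while the arm keeps its last pose, push and grip.
It also fails if it takes over 54 s, if anything falls off the work surface, if the arm or the gripper's body presses on something with over 40 N, if the wrist force passes 120 N, or if a joint passes its speed limit or range.

## Robot

A 6-joint arm with a two-finger parallel gripper is mounted at the origin on a cart in front of the work surface, level with it; the furniture and walls round the work are solid. World frame = base frame: x ahead of the robot, y to its left, z up, the work surface at z = 0. Lengths are in m, angles in rad, forces in N, time in s.
With the tool pointing down it reaches from about 0.375 to 0.825 m from the base axis. Payload 5.5 kg.
Tool frame: the origin (TCP) lies on the centre line of the jaws, within the pads' length; the fingertips stand 17 mm ahead of it and the grasp point (between the pads) lies 2 mm behind it (manip.finger_overhang is the distance from the TCP to the fingertips, in m); z points along the fingers, y is the line along which they close (so a half turn about z gives the same grasp; the last joint's range is limited). The gripper opens to 85 mm and grips with 20 to 120 N. Pads are 22 mm wide; open, the fingers measure 114 mm over their backs; the gripper's body (76 mm by 85 mm) begins 54 mm behind the grasp point. The pads swing forward as they close: fully open they stand 13 mm farther back than shut.
Start: joints at [-1.216, 0.314, -0.047, 1.21, 0, 1.571], TCP at [0.208, -0.563, 0.248] pointing down, gripper open.
Joint ranges: [-2.67, 2.67], [-0.69, 1.73], [-1.03, 1.25], [-2.08, 2.16], [-1.42, 1.45], [-3.14, 3.14]. Speed limits (rad/s): [2.39, 2.39, 3.01, 3.14, 3.14, 3.14].

## Interface

Orientations are given as a 3x3 rotation matrix whose columns are the frame's x, y, z axes.
In Python, from workcell import manip, viewer gives the robot as it stands.
- The arm moves only by the tool send_rows, never from a script. Its argument "plan" is a list of rows, each a list of 3 entries, a list of its own where there are three numbers: the shift along the world's x, y, z in m, then the turn about the world's z in rad, then the opening, from 0 (shut) to 1 (fully open). In form: [[[tx, ty, tz], twist, fingers], ...]. A call has exactly 5 rows; each row shifts and turns the commanded pose from where the row before left it; what a row does not reach is not made up. A row lasts 1/10 s, in which the tool goes at most 50 mm and 8.59 degrees, less where a joint would pass 70% of its speed; a pose out of reach is approached as far as the arm can. A call with a gripper value outside its range is refused whole. The fingers move at their own pace and stop on an object; "squeeze" is the grip in N (left out, the last holds). Time passes only in rows, so rows that do not move let the fingers close, or fill a call up. It gives the time, the measured TCP pose, the force, the opening and the grip force at its end, in the units of the state.
- manip.get_obs(): the state, without advancing time (a new reading comes with each control period).
- viewer.capture(name): name is "scene" or "top"; returns a dict with "pixels" (400x640x3 uint8, red, green, blue), "depth" (400x640 float32, m along the optical axis (not along the pixel's ray), 0 where there is no reading), "camera_matrix" (3x3 intrinsics, pixels), "k1" (the pictures are not rectified: a ray, as slopes to the right and down, at radius r is drawn at 1 + k1 r^2 times it, then the intrinsics apply), "camera_from_world" (4x4, takes a point from world to camera coordinates). Camera axes: x right, y up, looking along -z (the intrinsics and any distortion apply to the point x, -y, -z); pixel columns grow to the right and rows downward; lengths in m; the calibration is good to about 2 mm. A picture is of the moment at which its call begins.
- manip.job_done(): hands the job in; it is judged then, once.
Trained networks look in a picture, given as the dict that the camera call returned (one of the last four; its "shot" number tells which), for a name from the list of things; names that differ only in an ending like _2 or _b are one class to them, and where a whole thing is asked for, a point or a joint stands for the part that bears it (a point fixed in the world has none). Each returns a list of dicts, best first, with "conf" (0 to 1); they miss things now and then, are a little off and sometimes report something else, mostly with a low value. They report only what shows in the picture. A call takes as long as a camera call. They do not tell look-alikes from the thing itself.
- viewer.find_in(label, picture): "box" ([left, top, right, bottom] in pixels, round what is visible of it).
- viewer.regions_of(label, picture): "pixels" (400x640 bool, what is visible of it) and "box" ([left, top, right, bottom] in pixels, round what is visible of it).
The state is a dict: "clock": time; "q": joint angles; "qvel": joint speeds; "joint_torque": joint torques, N m; "tool_pos": TCP position; "tcp_rot": TCP orientation; "ft_force": force on the tool from outside, world axes, zero at the start; "moment": the same for the moment, N m; "finger_gap": opening from 0.0 (shut) to 1.0 (fully open); "gripper_force": force on a finger pad.
Only numpy, scipy, OpenCV 4.12 (cv2) and the standard library are available. Lean on these libraries where they do the work, as an engineer would, in place of code of your own. Each camera call takes 0.05 s, during which the arm holds its last target. There are 200 camera calls.

## Working session

There is one attempt and no reset: what is moved stays moved. The work goes in short steps, Python scripts to look and compute and a tool call to move; the robot and the scene stay as the last step left them, time stands still between calls to the robot, and variables do not carry over. Pictures are saved under pics/ and viewed, at most 10 in all, crops included, and the job is handed in when it is done.

Besides the shell and the picture viewer there is one more tool, called after "Emit:" as name(argument=value, ...) on one line, values as JSON. send_rows: Moves the arm, as the interface text tells. Its arguments: {"type":"object","properties":{"plan":{"type":"array","items":{"type":"array"}},"squeeze":{"type":"number"}},"required":["plan"]}

```bash
mkdir -p pics; ls
cat > h.py <<'E'
import numpy as np, cv2
from workcell import manip, viewer
def cap(n, save=None):
    p=viewer.capture(n)
    if save: cv2.imwrite('pics/'+save,p['pixels'][:,:,::-1])
    return p
def pts(p,uv,z=None,depth=None):
    """world points of pixels, by plane height z or by depth"""
    uv=np.atleast_2d(np.array(uv,float)); K=p['camera_matrix']
    s=np.c_[(uv[:,0]-K[0,2])/K[0,0],(uv[:,1]-K[1,2])/K[1,1]]
    u=s.copy()
    for _ in range(20): u=s/(1+p['k1']*(u**2).sum(1,keepdims=True))
    d=np.c_[u[:,0],-u[:,1],-np.ones(len(u))]
    T=np.linalg.inv(p['camera_from_world']); dw=d@T[:3,:3].T; o=T[:3,3]
    if z is not None: t=(z-o[2])/dw[:,2]
    else: t=p['depth'][uv[:,1].astype(int),uv[:,0].astype(int)] if depth is None else depth
    return o+dw*np.array(t)[:,None]
E
python3 - <<'E'
from h import *
for n in('scene','top'):
    p=cap(n,n+'0.png')
    print(n,np.round(np.linalg.inv(p['camera_from_world'])[:3,3],3))
    for l in('knob_grip','pin_grip','jar_mid','head_top','pencil','bottle'):
        for r in viewer.regions_of(l,p)[:3]:
            v,u=np.nonzero(r['pixels']); w=pts(p,np.c_[u,v]); ok=p['depth'][v,u]>0; w=w[ok]
            print(l,round(r['conf'],2),np.round(r['box']),np.round(np.median(w,0),3),'zmax',np.round(np.percentile(w[:,2],97),3))
o=manip.get_obs(); print(o['tool_pos'],o['tcp_rot'],o['ft_force'],o['finger_gap'])
E
```

```text
pics
scene [-0.267  0.783  0.61 ]
knob_grip 0.95 [320. 194. 360. 221.] [0.481 0.199 0.032] zmax 0.073
pin_grip 0.44 [350. 180. 358. 196.] [0.501 0.134 0.076] zmax 0.094
jar_mid 0.98 [293. 211. 310. 238.] [0.436 0.354 0.073] zmax 0.093
jar_mid 0.98 [270. 270. 297. 296.] [0.303 0.491 0.043] zmax 0.064
jar_mid 0.8 [178. 293. 210. 327.] [0.327 0.684 0.046] zmax 0.063
head_top 0.81 [274. 186. 372. 259.] [0.439 0.278 0.031] zmax 0.111
pencil 0.66 [329. 224. 361. 256.] [0.379 0.274 0.006] zmax 0.009
bottle 0.6 [286. 193. 298. 209.] [0.552 0.318 0.067] zmax 0.091
top [0.252 0.244 1.696]
knob_grip 0.64 [329. 188. 357. 218.] [0.488 0.186 0.034] zmax 0.076
jar_mid 0.78 [294. 205. 310. 219.] [0.451 0.335 0.087] zmax 0.101
jar_mid 0.78 [197. 238. 217. 250.] [0.35  0.673 0.054] zmax 0.069
jar_mid 0.73 [254. 246. 268. 258.] [0.32  0.476 0.054] zmax 0.069
[ 0.20843582 -0.56262574  0.24831722] [[ 9.37720625e-01  3.47390313e-01  2.32827995e-05]
 [ 3.47390313e-01 -9.37720625e-01 -9.40214424e-06]
 [ 1.85665474e-05  1.69048036e-05 -1.00000000e+00]] [0.81767824 0.69067998 0.65023199] 0.998391209582363
```

Run:
```python
from h import *
a=cv2.imread('pics/scene0.png')[165:275,250:400]; b=cv2.imread('pics/top0.png')[165:265,270:390]
cv2.imwrite('pics/c0.png',np.vstack([cv2.resize(a,(400,293),interpolation=3),cv2.resize(b,(400,300),interpolation=3)]))
cv2.imwrite('pics/s_full.png',cv2.imread('pics/scene0.png'))
cv2.imwrite('pics/c1.png',np.hstack([cv2.resize(a,(400,293),interpolation=2),cv2.resize(b,(400,293),interpolation=2)]))
```

```text
(no output)
```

View pics/scene0.png

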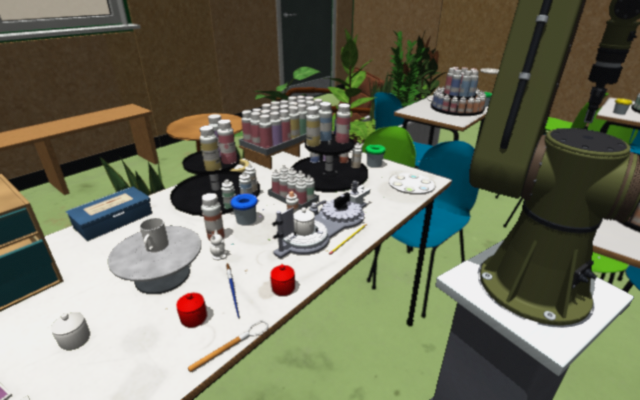

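View pics/c1.png

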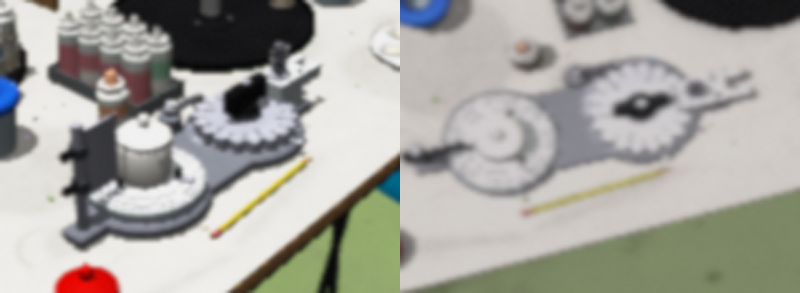

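```bash
cat > fit.py <<'E'
from h import *
from scipy.optimize import least_squares, minimize
C=[]
for n in('top','scene'):
    p=cap(n); v,u=np.mgrid[170:270,260:400]; u=u.ravel();v=v.ravel(); w=pts(p,np.c_[u,v])
    ok=(p['depth'][v,u]>0)&(w[:,2]>-.02)&(w[:,2]<.15)&(np.abs(w[:,0]-.47)<.15)&(np.abs(w[:,1]-.25)<.22)
    w=w[ok];g=p['pixels'][v,u][ok].astype(float).mean(1); 
    t=w[(np.hypot(*(w[:,:2]-[.33,.2]).T)<.1)]; print(n,'table z',np.median(t[:,2]),t[:,2].std())
    print(np.histogram(w[:,2],bins=np.arange(-.01,.12,.005)))
    k=w[(w[:,2]>.06)&(w[:,2]<.082)&(np.hypot(*(w[:,:2]-[.487,.19]).T)<.05)]; print('knob top',len(k),k[:,:3].mean(0).round(4))
    C.append((w,g))
    # dark bar, intersect with z=.073
    d=(p['pixels'].astype(float).mean(2)); 
    vv,uu=np.mgrid[190:218,328:360] if n=='top' else np.mgrid[190:222,318:362]
    m=d[190:218,328:360] if n=='top' else d[190:222,318:362]
    b=m<70; W=pts(p,np.c_[uu[b],vv[b]],z=.073)[:,:2]; W=W[np.hypot(*(W-np.median(W,0)).T)<.045]
    e,V=np.linalg.eigh(np.cov(W.T)); print('dark',len(W),W.mean(0).round(4),'dir',np.degrees(np.arctan2(V[1,1],V[0,1])),np.sqrt(e)*12**.5)
def sd(w,x,y,th):
    c,s=np.cos(th),np.sin(th); d=w[:,:2]-[x,y]  # unit +y=(c,s), unit x = (s,-c)
    return np.c_[d@[s,-c],d@[c,s]]
# discs: maximise count of plate-level points inside minus low ones inside
def cost(q,W):
    l=sd(W,*q); r=np.minimum(np.hypot(l[:,0],l[:,1])-.057,np.hypot(l[:,0],l[:,1]-.16)-.062)
    br=np.maximum(np.abs(l[:,0])-.018,np.maximum(-.121-l[:,1],l[:,1]+.04))
    bar=np.maximum(np.abs(l[:,0])-.008,np.abs(l[:,1])-.032)
    f=lambda a:1/(1+np.exp(a/.0015))
    h=.014*np.ones(len(l)); h=h+f(r)*(.032-h); h=h+f(br)*(.056-h); h=h+f(bar)*(.073-h)
    keep=W[:,2]>.005
    return np.sum(np.minimum(np.abs(W[:,2]-np.where(r<.05,h,h)),.02)[(np.hypot(l[:,0],l[:,1]-.02)<.22)])
for i in (0,1):
    W=C[i][0]; q=np.array([.485,.19,np.radians(105)])
    r=minimize(cost,q,args=(W,),method='Nelder-Mead',options=dict(initial_simplex=q+np.array([[0,0,0],[.01,0,0],[0,.01,0],[0,0,.1]])))
    print('fit',i,r.x[:2].round(4),np.degrees(r.x[2]).round(2),r.fun)
    l=sd(W,*r.x); z=W[:,2]
    m=(np.hypot(l[:,0],l[:,1]+.06)<.015)&(z>.07); print('pin',m.sum(),W[m].mean(0).round(4),l[m].mean(0).round(4),z[m].max())
    m=(np.abs(l[:,0])<.04)&(l[:,1]<-.07)&(l[:,1]>-.14)&(np.abs(z-.056)<.008); print('brk',m.sum(),l[m].mean(0).round(4),l[m].min(0).round(4),l[m].max(0).round(4))
E
python3 fit.py
```

```text
top table z 0.0011428703063501855 0.0047587897896147965
(array([ 386, 1828, 2466,  905,  283,  413,  233,  291,  591,  392,  110,
         52,   65,   91,   67,   58,   86,   71,   63,   86,   64,   25,
         10,   15,    8]), array([-0.01 , -0.005,  0.   ,  0.005,  0.01 ,  0.015,  0.02 ,  0.025,
        0.03 ,  0.035,  0.04 ,  0.045,  0.05 ,  0.055,  0.06 ,  0.065,
        0.07 ,  0.075,  0.08 ,  0.085,  0.09 ,  0.095,  0.1  ,  0.105,
        0.11 ,  0.115]))
knob top 78 [0.4925 0.1829 0.0729]
dark 48 [0.4868 0.1833] dir 104.35048391816487 [0.01748539 0.05342874]
scene table z -0.0005623431755920061 0.005098905885351274
(array([  59, 2651, 1292,  238,  375,  627,  176,  256,  957,  160,  145,
        156,  174,  209,  136,  170,  196,  119,  177,  150,   68,   42,
         43,   42,   39]), array([-0.01 , -0.005,  0.   ,  0.005,  0.01 ,  0.015,  0.02 ,  0.025,
        0.03 ,  0.035,  0.04 ,  0.045,  0.05 ,  0.055,  0.06 ,  0.065,
        0.07 ,  0.075,  0.08 ,  0.085,  0.09 ,  0.095,  0.1  ,  0.105,
        0.11 ,  0.115]))
knob top 108 [0.4862 0.1914 0.0689]
dark 163 [0.4618 0.2
[... 248 characters left out ...]
 59.16 0.0fit.py:26: RuntimeWarning: overflow encountered in exp
  f=lambda a:1/(1+np.exp(a/.0015))
fit.py:35: RuntimeWarning: Mean of empty slice.
  m=(np.hypot(l[:,0],l[:,1]+.06)<.015)&(z>.07); print('pin',m.sum(),W[m].mean(0).round(4),l[m].mean(0).round(4),z[m].max())
  ret = um.true_divide(
Traceback (most recent call last):
  File "fit.py", line 35, in <module>
    m=(np.hypot(l[:,0],l[:,1]+.06)<.015)&(z>.07); print('pin',m.sum(),W[m].mean(0).round(4),l[m].mean(0).round(4),z[m].max())
                                                                                                                  ~~~~~~~~^^
ValueError: zero-size array to reduction operation maximum which has no identity
```

```bash
cat > fit2.py <<'E'
from h import *
from scipy.optimize import minimize
def model(l):
    R=np.hypot(l[:,0],l[:,1]); r=np.minimum(R-.057,np.hypot(l[:,0],l[:,1]-.16)-.062)
    br=np.maximum(np.abs(l[:,0])-.018,np.maximum(-.121-l[:,1],l[:,1]+.045))
    slot=np.maximum(np.abs(l[:,0])-.007,l[:,1]+.097)
    br=np.maximum(br,-slot)
    bar=np.maximum(np.abs(l[:,0])-.008,np.abs(l[:,1])-.032)
    pin=np.hypot(l[:,0],l[:,1]+.06)-.009
    f=lambda a:1/(1+np.exp(np.clip(a/.0012,-50,50)))
    h=np.zeros(len(l))
    for a,H in((r,.032),(br,.056),(bar,.073),(pin,.094)): h=h+f(a)*(H-h)
    return h,np.minimum(np.minimum(r,br),pin)
def loc(w,q):
    c,s=np.cos(q[2]),np.sin(q[2]); d=w[:,:2]-q[:2]; return np.c_[d@[s,-c],d@[c,s]]
def cost(q,W):
    h,r=model(loc(W,q)); z=W[:,2]; e=np.abs(z-h)
    e=np.where(r>.004,np.minimum(e,np.abs(z-np.clip(z,0,.02))),e)   # base/table
    return np.minimum(e,.02).mean()*1e3
def cloud(n,k=3):
    A=[]
    for _ in range(k):
        p=cap(n); v,u=np.mgrid[150:290,240:420]; u=u.ravel();v=v.ravel(); w=pts(p,np.c_[u,v])
        ok=(p['depth'][v,u]>0)&(w[:,2]>-.02)&(w[:,2]<.12); A.append(w[ok])
    w=np.vstack(A); q=[.49,.182,np.radians(104.3)]; l=loc(w,q); h,r=model(l)
    return w[(r<.03)&(np.hypot(l[:,0],l[:,1]-.16)>.032) if 0 else (r<.03)]
if __name__=='__main__':
    Ws=[cloud('top'),cloud('scene')]
    for nm,W in(('top',Ws[0]),('scene',Ws[1]),('both',np.vstack(Ws))):
        best=None
        for x0 in(.485,.492):
            q=np.array([x0,.183,np.radians(104.3)])
            r=minimize(cost,q,args=(W,),method='Nelder-Mead',options=dict(initial_simplex=q+np.array([[0,0,0],[.006,0,0],[0,.006,0],[0,0,.04]])))
            if best is None or r.fun<best.fun: best=r
        x=best.x;u=np.array([np.cos(x[2]),np.sin(x[2])])
        print(nm,len(W),x[:2].round(4),np.degrees(x[2]).round(2),best.fun,'pin',(x[:2]-.06*u).round(4))
    for n in('top','scene'):   # project model into image for a check
        p=cap(n); P=[]
        c,s=np.cos(x[2]),np.sin(x[2])
        def w(a,b,z): return [x[0]+a*s+b*c,x[1]-a*c+b*s,z]
        t=np.linspace(0,2*np.pi,40); L=[[w(.059*np.cos(k),.059*np.sin(k),.032) for k in t],[w(.062*np.cos(k),.16+.062*np.sin(k),.032) for k in t],
          [w(a,b,.073) for a,b in((.008,.032),(.008,-.032),(-.008,-.032),(-.008,.032),(.008,.032))],
          [w(.009*np.cos(k),-.06+.009*np.sin(k),.094) for k in t],
          [w(a,b,.056) for a,b in((.018,-.05),(.018,-.121),(.007,-.121),(.007,-.097),(-.007,-.097),(-.007,-.121),(-.018,-.121),(-.018,-.05))]]
        u0,v0=(285,165); f=6; im=cv2.resize(p['pixels'][165:260,260:390,::-1],None,fx=f,fy=f,interpolation=2)
        T=p['camera_from_world'];K=p['camera_matrix']
        for l in L:
            X=np.array(l)@T[:3,:3].T+T[:3,3]; sl=np.c_[X[:,0]/-X[:,2],-X[:,1]/-X[:,2]]; sl=sl*(1+p['k1']*(sl**2).sum(1,keepdims=True))
            uv=np.c_[sl[:,0]*K[0,0]+K[0,2]-260+.5,sl[:,1]*K[1,1]+K[1,2]-165+.5]*f
            cv2.polylines(im,[uv.astype(np.int32)],False,(0,0,255),1)
        cv2.imwrite('pics/ov_%s.png'%n,im)
E
python3 fit2.py
```

```text
top 11738 [0.494  0.1834] 104.87 4.689817309318638 pin [0.5094 0.1254]
scene 13470 [0.4904 0.1876] 103.7 6.858308503465667 pin [0.5046 0.1293]
both 25208 [0.4926 0.1829] 103.51 6.029924301261089 pin [0.5066 0.1246]
```

View pics/ov_top.png

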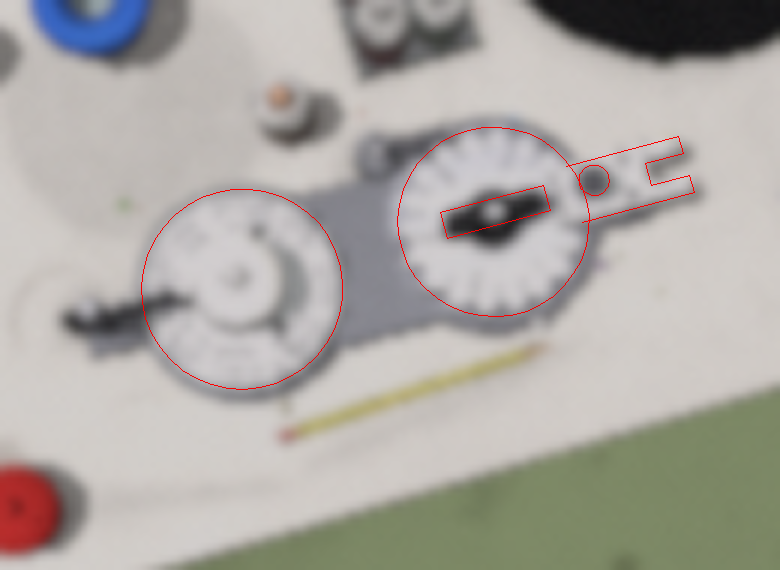

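View pics/ov_scene.png

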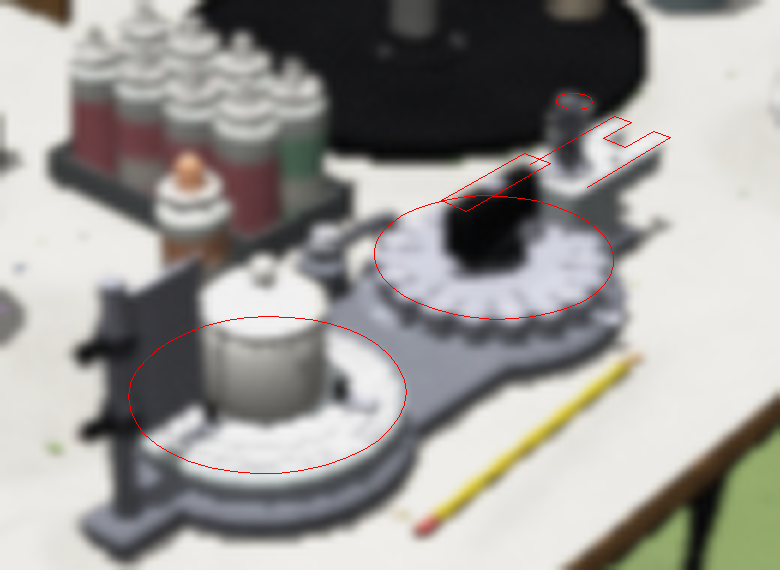

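```bash
cat > fit3.py <<'E'
from h import *
from scipy.optimize import minimize
t=np.linspace(0,2*np.pi,120)[:-1]
def line(a,b,z,n=40): s=np.linspace(0,1,n)[:,None]; return np.c_[np.array(a)*(1-s)+np.array(b)*s,np.full(n,z)]
circ=lambda r,y,z,tt=t: np.c_[r*np.cos(tt),y+r*np.sin(tt),np.full(len(tt),z)]
PL=circ(.059,0,.032); PL=PL[PL[:,1]>-.045]
HD=circ(.062,.16,.032)
BR=np.vstack([line((.018,-.07),(.018,-.121),.056),line((-.018,-.07),(-.018,-.121),.056),line((.018,-.121),(.007,-.121),.056,10),line((-.018,-.121),(-.007,-.121),.056,10)])
BAR=np.vstack([line((.008,-.03),(.008,.03),.073),line((-.008,-.03),(-.008,.03),.073),line((-.008,.032),(.008,.032),.073,10),line((-.008,-.032),(.008,-.032),.073,10)])
PIN=circ(.009,-.06,.094)
def proj(p,X):
    T=p['camera_from_world'];K=p['camera_matrix']; X=X@T[:3,:3].T+T[:3,3]
    s=np.c_[X[:,0],-X[:,1]]/-X[:,2:]; s=s*(1+p['k1']*(s**2).sum(1,keepdims=True)); return s*[K[0,0],K[1,1]]+[K[0,2],K[1,2]]
def world(q,X): c,s=np.cos(q[2]),np.sin(q[2]); return np.c_[q[0]+X[:,0]*s+X[:,1]*c,q[1]-X[:,0]*c+X[:,1]*s,X[:,2]]
def score(q,ims,parts,d=.0025):
    S=0
    for p,g in ims:
        for X,sg in parts:
            # contrast: outside vs inside intensity via local gradient magnitude
            uv=proj(p,world(q,X)).astype(np.float32)
            S+=sg*cv2.remap(g,uv[:,0],uv[:,1],1).mean()
    return -S
def prep(n):
    p=cap(n); a=cv2.GaussianBlur(p['pixels'].astype(np.float32).mean(2),(0,0),.8)
    return p,np.hypot(cv2.Sobel(a,5,1,0),cv2.Sobel(a,5,0,1))
if __name__=='__main__':
    I=[prep('top'),prep('scene')]
    sets={'all':[(PL,1),(HD,1),(BR,1),(BAR,.5),(PIN,.5)],'rd':[(PL,1),(HD,1)],'br':[(BR,1),(PIN,.5),(BAR,.5)]}
    for nm,ims in(('top',I[:1]),('scene',I[1:]),('both',I)):
        for k,P in sets.items():
            best=None
            for dx in(-.004,0,.004):
                for dy in(-.004,0,.004):
                    q=np.array([.490+dx,.182+dy,np.radians(104.2)])
                    r=minimize(score,q,args=(ims,P),method='Nelder-Mead',options=dict(initial_simplex=q+np.array([[0,0,0],[.003,0,0],[0,.003,0],[0,0,.03]])))
                    if best is None or r.fun<best.fun: best=r
            x=best.x; print(nm,k,x[:2].round(4),np.degrees(x[2]).round(2),round(best.fun,1),'pin',(x[:2]-.06*np.array([np.cos(x[2]),np.sin(x[2])])).round(4))
E
python3 fit3.py
```

```text
top all [0.4902 0.1839] 100.82 -508.4 pin [0.5014 0.125 ]
top rd [0.4996 0.1856] 110.05 -231.3 pin [0.5202 0.1292]
top br [0.4923 0.1837] 99.28 -319.9 pin [0.502  0.1245]
scene all [0.4902 0.1857] 104.29 -850.7 pin [0.505  0.1276]
scene rd [0.4938 0.1888] 105.93 -415.4 pin [0.5103 0.1311]
scene br [0.5001 0.1841] 98.89 -456.6 pin [0.5094 0.1249]
both all [0.4906 0.1856] 104.44 -1330.0 pin [0.5056 0.1275]
both rd [0.4944 0.1888] 106.15 -611.7 pin [0.5111 0.1312]
both br [0.4893 0.1831] 105.46 -750.0 pin [0.5053 0.1252]
```

Run:
```python
from h import *
for n in('top','scene'):
    p=cap(n); v,u=np.mgrid[0:400:2,0:640:2]; u=u.ravel();v=v.ravel(); w=pts(p,np.c_[u,v]); w=w[p['depth'][v,u]>0]
    w=w[(w[:,2]>.06)&(w[:,2]<.5)]
    a=np.array([.208,-.563]);b=np.array([.505,.126]);d=b-a; s=np.clip(((w[:,:2]-a)@d)/(d@d),0,1); r=np.hypot(*(w[:,:2]-a-s[:,None]*d).T)
    for lo in np.arange(.15,1,.1):
        m=(s>=lo)&(s<lo+.1)&(r<.13); print(n,round(lo,2),m.sum(),w[m][w[m][:,2].argmax()].round(3) if m.any() else '')
    m=(s==1)&(r<.16); print('end',m.sum(),np.c_[w[m],r[m]][np.argsort(-w[m][:,2])[:6]].round(3))
```

```text
top 0.15 0 
top 0.25 0 
top 0.35 0 
top 0.45 0 
top 0.55 0 
top 0.65 0 
top 0.75 0 
top 0.85 3 [0.505 0.074 0.062]
top 0.95 44 [0.507 0.12  0.102]
end 62 [[0.65  0.082 0.138 0.152]
 [0.659 0.102 0.135 0.155]
 [0.651 0.074 0.133 0.155]
 [0.659 0.088 0.132 0.159]
 [0.652 0.088 0.13  0.152]
 [0.66  0.094 0.128 0.158]]
scene 0.15 0 
scene 0.25 0 
scene 0.35 0 
scene 0.45 0 
scene 0.55 0 
scene 0.65 0 
scene 0.75 0 
scene 0.85 0 
scene 0.95 43 [0.506 0.13  0.094]
end 84 [[0.659 0.116 0.133 0.155]
 [0.663 0.121 0.133 0.158]
 [0.657 0.11  0.133 0.153]
 [0.647 0.092 0.132 0.146]
 [0.655 0.103 0.132 0.152]
 [0.645 0.086 0.131 0.146]]
```

Emit:
send_rows(plan=[[[0.0197,0.0457,0],0.098,0.6],[[0.0197,0.0457,0],0.098,0.6],[[0.0197,0.0457,0],0.098,0.6],[[0.0197,0.0457,0],0.098,0.6],[[0.0197,0.0457,0],0.098,0.6]], squeeze=40)

```text
clock: 1.9
tool_pos: [0.3073, -0.3324, 0.2484]
tcp_rot: [[0.661, 0.75, 0.001], [0.75, -0.661, -0.0], [0.0, 0.001, -1.0]]
ft_force: [1.4, -0.4, -0.2]
finger_gap: 0.598
gripper_force: 0.0
```

Emit:
send_rows(plan=[[[0.0197,0.0457,0],0.098,0.6],[[0.0197,0.0457,0],0.098,0.6],[[0.0197,0.0457,0],0.098,0.6],[[0.0197,0.0457,0],0.098,0.6],[[0.0197,0.0457,0],0.098,0.6]])

```text
clock: 2.4
tool_pos: [0.4059, -0.1037, 0.2487]
tcp_rot: [[0.23, 0.973, 0.001], [0.973, -0.23, -0.0], [-0.0, 0.001, -1.0]]
ft_force: [0.5, -1.2, 0.5]
finger_gap: 0.599
gripper_force: 0.0
```

Emit:
send_rows(plan=[[[0.0197,0.0457,0],0.098,0.6],[[0.0197,0.0457,0],0.098,0.6],[[0.0197,0.0457,0],0.098,0.6],[[0.0197,0.0457,0],0.098,0.6],[[0.0,0.0,0],0.098,0.6]])

```text
clock: 2.9
tool_pos: [0.4863, 0.0823, 0.2483]
tcp_rot: [[-0.262, 0.965, 0.002], [0.965, 0.262, 0.002], [0.002, 0.002, -1.0]]
ft_force: [0.5, -1.1, 0.1]
finger_gap: 0.6
gripper_force: 0.0
```

Emit:
send_rows(plan=[[[0.0192,0.0437,0],-0.014,0.6],[[0,0,-0.04],0,0.6],[[0,0,-0.04],0,0.6],[[0,0,-0.03],0,0.6],[[0,0,0],0,0.6]])

```text
clock: 3.4
tool_pos: [0.5001, 0.1202, 0.1344]
tcp_rot: [[-0.238, 0.971, -0.007], [0.971, 0.238, -0.002], [0.0, -0.008, -1.0]]
ft_force: [-1.4, -0.6, -0.2]
finger_gap: 0.599
gripper_force: 0.0
```

Run:
```python
from h import *
a=cap('scene')['pixels'][150:260,270:400,::-1]; b=cap('top')['pixels'][150:260,280:410,::-1]
cv2.imwrite('pics/a1.png',np.hstack([cv2.resize(x,(400,338),interpolation=2) for x in(a,b)]))
o=manip.get_obs();print(o['tool_pos'],o['q'])
```

```text
[0.50330767 0.12083398 0.13870243] [ 2.35625594e-01  2.33448193e-01 -4.14155473e-01  9.23981305e-01
 -8.59859854e-06  1.56644803e+00]
```

View pics/a1.png

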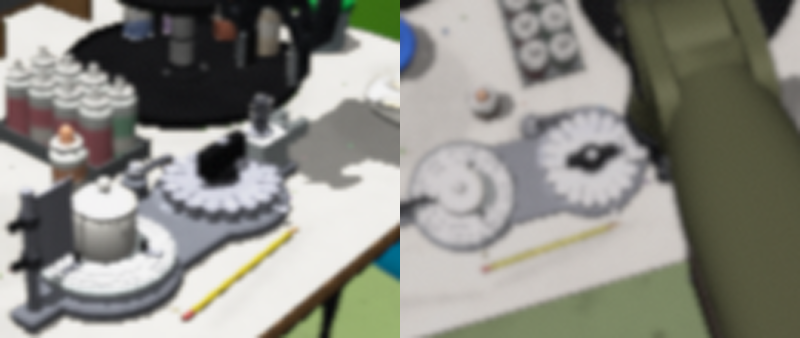

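Run:
```python
from h import *
from fit3 import proj
p=cap('scene','s2.png'); o=manip.get_obs(); t=o['tool_pos']
print(proj(p,np.array([t,t+[0,0,.1],[.5055,.126,.094]])),t,p['camera_matrix'],np.linalg.inv(p['camera_from_world'])[:3,3])
```

```text
[[357.38036358 167.38532561]
 [359.17788348 134.74631778]
 [355.06654989 181.6585351 ]] [0.50436278 0.12103001 0.13977818] [[380.69385896   0.         320.93834841]
 [  0.         380.69385896 200.33532704]
 [  0.           0.           1.        ]] [-0.26671662  0.78273643  0.61012038]
```

View pics/s2.png

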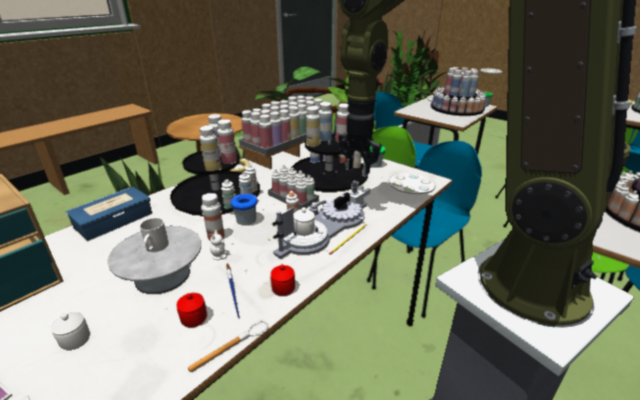

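Emit:
send_rows(plan=[[[0.001,0.005,-0.02],0.008,0.6],[[0,0,-0.02],0,0.6],[[0,0,-0.019],0,0.6],[[0,0,0],0,0.6],[[0,0,0],0,0.6]])

```text
clock: 4.05
tool_pos: [0.5056, 0.1261, 0.081]
tcp_rot: [[-0.245, 0.969, 0.002], [0.969, 0.245, 0.0], [-0.0, 0.002, -1.0]]
ft_force: [0.6, 0.4, 0.2]
finger_gap: 0.602
gripper_force: 0.0
```

Emit:
send_rows(plan=[[[0,0,0],0,0.1],[[0,0,0],0,0.1],[[0,0,0],0,0.1],[[0,0,0],0,0.1],[[0,0,0],0,0.1]], squeeze=30)

```text
clock: 4.55
tool_pos: [0.5054, 0.1261, 0.0807]
tcp_rot: [[-0.245, 0.969, 0.002], [0.969, 0.245, 0.0], [-0.0, 0.002, -1.0]]
ft_force: [-0.4, -0.1, 5.4]
finger_gap: 0.195
gripper_force: 29.1
```

Emit:
send_rows(plan=[[[0,0,0.01],0,0.1],[[0,0,0.012],0,0.1],[[0,0,0.013],0,0.1],[[0,0,0.013],0,0.1],[[0,0,0],0,0.1]])

```text
clock: 5.05
tool_pos: [0.506, 0.1263, 0.1299]
tcp_rot: [[-0.245, 0.969, 0.004], [0.969, 0.245, 0.001], [0.0, 0.004, -1.0]]
ft_force: [-0.3, -0.7, -0.3]
finger_gap: 0.2
gripper_force: 29.6
```

Run:
```python
from h import *
a=cap('scene')['pixels'][130:230,300:400,::-1]
cv2.imwrite('pics/a2.png',cv2.resize(a,(600,600),interpolation=2))
o=manip.get_obs();print(o['tool_pos'],o['ft_force'],o['moment'],o['finger_gap'])
```

```text
[0.50539048 0.12613556 0.12873193] [-0.43113158  0.99340327 -1.36294117] [-0.01472945 -0.04107659 -0.00029523] 0.20075004116507478
```

View pics/a2.png

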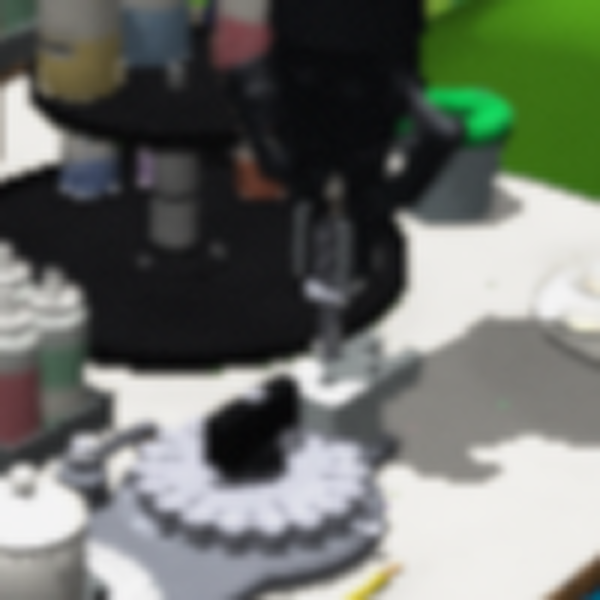

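Emit:
send_rows(plan=[[[0.0037,-0.0142,0],0,0.1],[[0.0036,-0.0142,0],0,0.1],[[0.0036,-0.0142,0],0,0.1],[[0,0,0],0,0.1],[[0,0,0],0,0.1]])

```text
clock: 5.6
tool_pos: [0.5153, 0.0824, 0.127]
tcp_rot: [[-0.244, 0.97, -0.001], [0.97, 0.244, 0.0], [0.0, -0.001, -1.0]]
ft_force: [-0.1, 0.1, -0.2]
finger_gap: 0.205
gripper_force: 29.6
```

Emit:
send_rows(plan=[[[0,0,-0.006],0,0.1],[[0,0,-0.006],0,0.1],[[0,0,-0.004],0,0.1],[[0,0,0],0,0.1],[[0,0,0],0,0.1]])

```text
clock: 6.1
tool_pos: [0.5151, 0.0835, 0.111]
tcp_rot: [[-0.246, 0.969, -0.001], [0.969, 0.246, -0.0], [0.0, -0.001, -1.0]]
ft_force: [0.4, 0.2, 0.3]
finger_gap: 0.204
gripper_force: 29.6
```

Run:
```python
from h import *
a=cap('scene')['pixels'][150:220,330:400,::-1]; b=cap('top')['pixels'][150:220,330:400,::-1]
cv2.imwrite('pics/a3.png',np.hstack([cv2.resize(x,(400,400),interpolation=2) for x in(a,b)]))
o=manip.get_obs();print(o['tool_pos'],o['ft_force'],o['moment'],o['finger_gap'])
```

```text
[0.51543838 0.08342547 0.11141953] [-0.28323366 -0.15554789 -1.12779575] [ 0.02083222 -0.02553688 -0.02996013] 0.20039601363783785
```

View pics/a3.png

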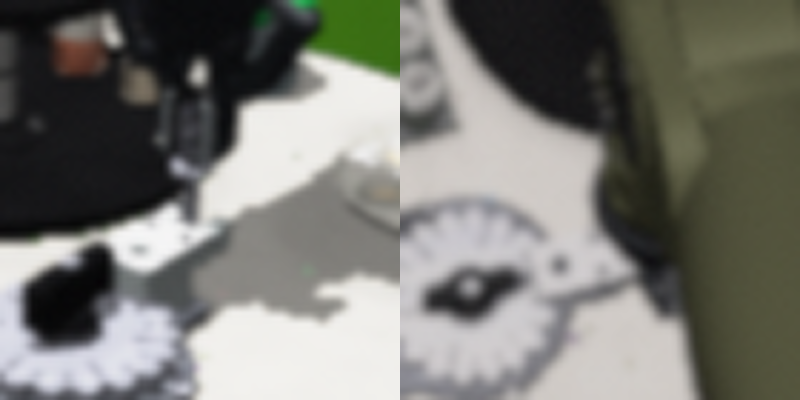

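Emit:
send_rows(plan=[[[0.0005,0,-0.01],0,0.1],[[0,0,-0.01],0,0.1],[[0,0,-0.006],0,0.1],[[0,0,-0.002],0,0.1],[[0,0,0],0,0.1]])

```text
clock: 6.7
tool_pos: [0.5153, 0.0832, 0.0826]
tcp_rot: [[-0.245, 0.969, -0.001], [0.969, 0.245, -0.0], [0.0, -0.001, -1.0]]
ft_force: [0.1, -0.2, -0.5]
finger_gap: 0.201
gripper_force: 29.6
```

Emit:
send_rows(plan=[[[0,0,-0.001],0,0.1],[[0,0,-0.001],0,0.1],[[0,0,0],0,0.1],[[0,0,0],0,0.1],[[0,0,0],0,0.1]])

```text
clock: 7.2
tool_pos: [0.5159, 0.0833, 0.0814]
tcp_rot: [[-0.246, 0.969, 0.0], [0.969, 0.246, 0.0], [-0.0, 0.0, -1.0]]
ft_force: [-0.7, -0.3, -0.9]
finger_gap: 0.2
gripper_force: 29.6
```

Emit:
send_rows(plan=[[[0,0,-0.001],0,0.1],[[0,0,-0.0005],0,0.1],[[0,0,0],0,0.1],[[0,0,0],0,0.1],[[0,0,0],0,0.1]])

```text
clock: 7.7
tool_pos: [0.5161, 0.0833, 0.0807]
tcp_rot: [[-0.245, 0.969, 0.001], [0.969, 0.245, 0.0], [-0.0, 0.001, -1.0]]
ft_force: [-2.3, -0.3, 7.5]
finger_gap: 0.199
gripper_force: 30.5
```

Emit:
send_rows(plan=[[[0,0,0],0,0.3],[[0,0,0],0,0.4],[[0,0,0],0,0.5],[[0,0,0],0,0.6],[[0,0,0],0,0.6]])

```text
clock: 8.2
tool_pos: [0.5158, 0.0833, 0.0797]
tcp_rot: [[-0.245, 0.969, -0.0], [0.969, 0.245, -0.0], [0.0, -0.0, -1.0]]
ft_force: [-0.3, -0.0, 0.9]
finger_gap: 0.601
gripper_force: 0.0
```

Emit:
send_rows(plan=[[[0,0,0.005],0,0.6],[[0,0,0.015],0,0.6],[[0,0,0.02],0,0.6],[[0,0,0.02],0,0.6],[[0,0,0],0,0.6]])

```text
clock: 8.7
tool_pos: [0.5179, 0.0836, 0.1427]
tcp_rot: [[-0.245, 0.969, 0.005], [0.969, 0.245, 0.001], [-0.0, 0.005, -1.0]]
ft_force: [1.0, -0.2, 0.8]
finger_gap: 0.6
gripper_force: 0.0
```

Run:
```python
from h import *
a=cap('scene')['pixels'][150:220,330:400,::-1]; b=cap('top')['pixels'][150:220,330:400,::-1]
cv2.imwrite('pics/a4.png',np.hstack([cv2.resize(x,(400,400),interpolation=2) for x in(a,b)]))
o=manip.get_obs();print(o['tool_pos'],o['ft_force'],o['moment'],o['finger_gap'])
```

```text
[0.51620561 0.0833395  0.14009826] [ 0.0232372  -0.58176525 -0.1061455 ] [ 0.00841847 -0.01281811 -0.07290565] 0.6021392716852475
```

View pics/a4.png

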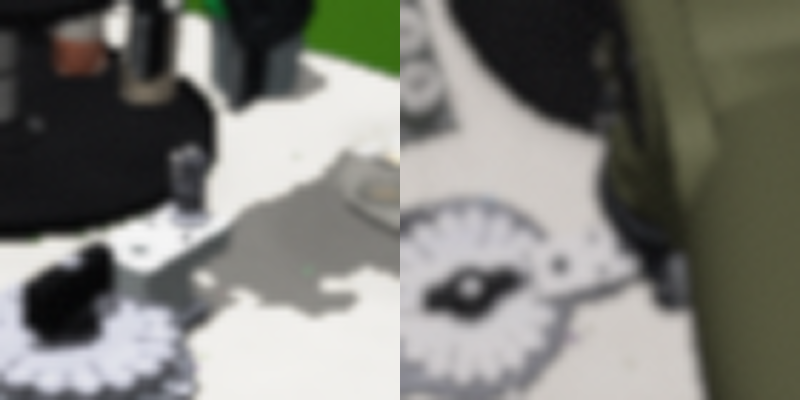

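Emit:
send_rows(plan=[[[-0.0086,0.0336,0],0,0.6],[[-0.0086,0.0336,0],0,0.6],[[-0.0085,0.0337,0],0,0.6],[[0,0,-0.02],0,0.6],[[0,0,-0.01],0,0.6]])

```text
clock: 9.3
tool_pos: [0.4885, 0.1846, 0.1076]
tcp_rot: [[-0.247, 0.969, -0.003], [0.969, 0.247, -0.001], [-0.0, -0.003, -1.0]]
ft_force: [0.2, -0.3, 0.3]
finger_gap: 0.601
gripper_force: 0.0
```

Emit:
send_rows(plan=[[[0,0,-0.01],0,0.6],[[0,0,-0.015],0,0.6],[[0,0,-0.015],0,0.6],[[0,0,-0.01],0,0.6],[[0,0,0],0,0.6]])

```text
clock: 9.8
tool_pos: [0.4889, 0.1831, 0.0581]
tcp_rot: [[-0.244, 0.97, -0.003], [0.97, 0.244, -0.001], [-0.0, -0.003, -1.0]]
ft_force: [0.3, -0.2, 0.3]
finger_gap: 0.605
gripper_force: 0.0
```

Run:
```python
from h import *
o=manip.get_obs();print(o['tool_pos'],o['ft_force'],o['moment'],o['q'])
```

```text
[0.4889482  0.18308207 0.05813278] [ 0.2835776  -0.23255695  0.27338886] [ 0.00544493  0.02483403 -0.01256444] [ 3.58317520e-01  3.29094645e-01 -4.95450349e-01  7.49452427e-01
 -6.21124464e-05  1.68214391e+00]
```

Emit:
send_rows(plan=[[[0.001,0.001,0],0,0.3],[[0,0,0],0,0.15],[[0,0,0],0,0.05],[[0,0,0],0,0.05],[[0,0,0],0,0.05]], squeeze=60)

```text
clock: 10.3
tool_pos: [0.4908, 0.185, 0.0606]
tcp_rot: [[-0.245, 0.969, -0.0], [0.969, 0.245, -0.0], [-0.0, -0.0, -1.0]]
ft_force: [-4.6, -1.8, 5.7]
finger_gap: 0.279
gripper_force: 56.7
```

```bash
cat > st.py <<'E'
from h import *
o=manip.get_obs();R=o['tcp_rot'];print('pos',o['tool_pos'].round(4) if hasattr(o['tool_pos'],'round') else o['tool_pos'],'F',np.round(o['ft_force'],1),'M',np.round(o['moment'],3),'yaw',np.arctan2(R[1][1],R[0][1]),'q',np.round(o['q'],3),o['clock'],o['finger_gap'],o['gripper_force'])
E
python3 st.py
```

```text
pos [0.4908 0.185  0.0606] F [-4.6 -1.8  5.7] M [-0.401  1.011 -0.031] yaw 0.24797532714001994 q [ 0.361  0.328 -0.49   0.753 -0.     1.683] 10.3 0.2789545767837134 56.69260513270274
```

Emit:
send_rows(plan=[[[0,0,0],0,0.4],[[0,0,0.002],0,0.4],[[0,0,0.004],0,0.4],[[0,0,0],0,0.4],[[0,0,0],0,0.4]])

```text
clock: 10.8
tool_pos: [0.4916, 0.1853, 0.0661]
tcp_rot: [[-0.245, 0.969, 0.001], [0.969, 0.245, 0.0], [0.0, 0.001, -1.0]]
ft_force: [0.4, 0.9, -0.4]
finger_gap: 0.401
gripper_force: 0.0
```

Emit:
send_rows(plan=[[[0,0,0],0,0.3],[[0,0,0],0,0.15],[[0,0,0],0,0.05],[[0,0,0],0,0.05],[[0,0,0],0,0.05]])

```text
clock: 11.3
tool_pos: [0.4908, 0.1851, 0.0659]
tcp_rot: [[-0.245, 0.969, -0.001], [0.969, 0.245, -0.0], [0.0, -0.001, -1.0]]
ft_force: [-2.9, -0.3, 6.0]
finger_gap: 0.176
gripper_force: 59.2
```

```bash
python3 st.py
```

```text
pos [0.4908 0.1851 0.0659] F [-2.9 -0.3  6. ] M [-0.172  0.575 -0.002] yaw 0.24794809698341277 q [ 0.361  0.322 -0.485  0.765  0.     1.683] 11.3 0.17609119343556912 59.243091344833374
```

Emit:
send_rows(plan=[[[0,0,0],-0.1,0.05],[[0,0,0],-0.1,0.05],[[0,0,0],-0.1,0.05],[[0,0,0],-0.05,0.05],[[0,0,0],0,0.05]])

```text
clock: 11.8
tool_pos: [0.4906, 0.1851, 0.0659]
tcp_rot: [[0.103, 0.995, -0.001], [0.995, -0.103, -0.0], [-0.0, -0.001, -1.0]]
ft_force: [-3.2, -1.3, 5.9]
finger_gap: 0.172
gripper_force: 59.4
```

```bash
python3 st.py
```

```text
pos [0.4906 0.1851 0.0659] F [-3.2 -1.3  5.9] M [-0.192  0.62   0.022] yaw -0.10291324859312136 q [ 0.361  0.322 -0.485  0.765  0.     2.034] 11.8 0.17244361827933202 59.38776075839996
```

Emit:
send_rows(plan=[[[0,0,0],-0.1,0.05],[[0,0,0],-0.1,0.05],[[0,0,0],-0.1,0.05],[[0,0,0],-0.047,0.05],[[0,0,0],0,0.05]])

```text
clock: 12.3
tool_pos: [0.4904, 0.1851, 0.0659]
tcp_rot: [[0.435, 0.9, -0.001], [0.9, -0.435, -0.0], [-0.001, -0.001, -1.0]]
ft_force: [-3.6, -0.2, 6.3]
finger_gap: 0.175
gripper_force: 59.5
```

```bash
python3 st.py
```

```text
pos [0.4904 0.1851 0.0659] F [-3.6 -0.2  6.3] M [-0.154  0.735 -0.084] yaw -0.44992208834106295 q [ 0.361  0.321 -0.485  0.766  0.     2.381] 12.3 0.1749896452330332 59.473246335983276
```

Emit:
send_rows(plan=[[[0,0,0],-0.1,0.05],[[0,0,0],-0.1,0.05],[[0,0,0],-0.09,0.05],[[0,0,0],-0.04,0.05],[[0,0,0],0,0.05]])

```text
clock: 12.8
tool_pos: [0.4903, 0.1851, 0.0659]
tcp_rot: [[0.704, 0.711, -0.001], [0.711, -0.704, 0.0], [-0.001, -0.001, -1.0]]
ft_force: [-4.7, -0.2, 7.0]
finger_gap: 0.172
gripper_force: 59.7
```

```bash
python3 st.py
```

```text
pos [0.4903 0.1851 0.0659] F [-4.7 -0.2  7. ] M [-0.082  0.844 -0.436] yaw -0.7803339838821953 q [ 3.610e-01  3.210e-01 -4.850e-01  7.660e-01  1.000e-03  2.712e+00] 12.8 0.17171199871378467 59.70287024974823
```

Emit:
send_rows(plan=[[[0,0,0],-0.01,0.05],[[0,0,0],-0.005,0.05],[[0,0,0],0,0.05],[[0,0,0],0,0.05],[[0,0,0],0,0.05]])

```text
clock: 13.3
tool_pos: [0.4903, 0.1852, 0.0659]
tcp_rot: [[0.713, 0.701, -0.001], [0.701, -0.713, 0.0], [-0.001, -0.001, -1.0]]
ft_force: [-4.0, 0.2, 7.2]
finger_gap: 0.176
gripper_force: 59.5
```

```bash
python3 st.py
```

```text
pos [0.4903 0.1852 0.0659] F [-4.   0.2  7.2] M [-0.055  0.839 -0.155] yaw -0.7940712661757741 q [ 3.610e-01  3.210e-01 -4.850e-01  7.660e-01  1.000e-03  2.726e+00] 13.3 0.17554516166810444 59.51882600784302
```

Emit:
send_rows(plan=[[[0,0,0],-0.006,0.05],[[0,0,0],0,0.05],[[0,0,0],0,0.05],[[0,0,0],0,0.05],[[0,0,0],0,0.05]])

```text
clock: 13.8
tool_pos: [0.4903, 0.1852, 0.0659]
tcp_rot: [[0.717, 0.697, -0.001], [0.697, -0.717, 0.0], [-0.001, -0.001, -1.0]]
ft_force: [-4.7, -1.2, 6.8]
finger_gap: 0.172
gripper_force: 59.5
```

Run:
```python
import st
from h import *
a=cap('scene')['pixels'][150:260,270:400,::-1]; b=cap('top')['pixels'][150:260,270:400,::-1]
cv2.imwrite('pics/a5.png',np.hstack([cv2.resize(x,(400,338),interpolation=2) for x in(a,b)]))
```

```text
pos [0.4903 0.1852 0.0659] F [-4.7 -1.2  6.8] M [-0.15   0.839 -0.02 ] yaw -0.7998163572960358 q [ 3.610e-01  3.210e-01 -4.850e-01  7.660e-01  1.000e-03  2.731e+00] 13.8 0.17193117615477527 59.49146747589111
```

View pics/a5.png

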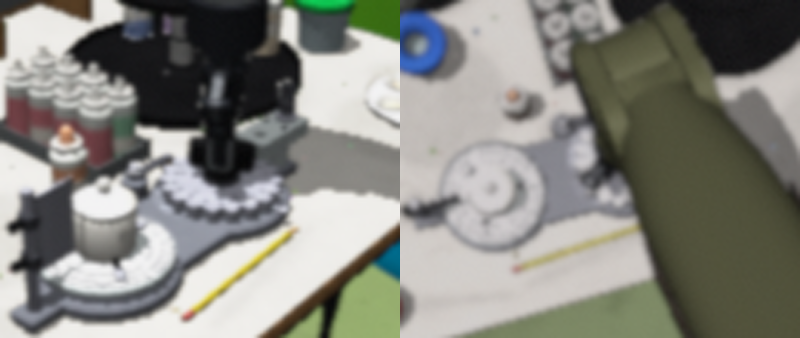

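```bash
python3 -c "
from workcell import manip
print(manip.job_done())"
```

```text
the job is handed in; nothing more can be done
None
```

The job is handed in after 13.8 s: the lock pin hangs upright in the notch and is released. The knob has turned 1.048 rad clockwise to the third stop and is still held there, with almost no turning moment left, and the jar is still on the wheel head.

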